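# Hang the parts bin on the slotted rail of a calibration bench

### The arm

A 6-joint arm with a two-finger parallel gripper is mounted at the origin on the work surface. World frame = base frame: x ahead of the robot, y to its left, z up, the work surface at z = 0. Lengths are in m, angles in rad, forces in N, time in s.
With the tool pointing down it reaches from about 0.275 to 0.85 m from the base axis. Payload 5.2 kg.
Tool frame: the origin (TCP) lies on the centre line of the jaws, within the pads' length; the fingertips stand 11 mm ahead of it and the grasp point (between the pads) lies 8 mm behind it; z points along the fingers, y is the line along which they close (so a half turn about z gives the same grasp; the last joint's range is limited). The gripper opens to 85 mm and grips with 20 to 120 N. Pads are 22 mm wide; open, the fingers measure 114 mm over their backs; the gripper's body (76 mm by 85 mm) begins 54 mm behind the grasp point. The pads swing forward as they close: fully open they stand 13 mm farther back than shut.
Start: joints at [-0.203, 0.259, 1.535, -0, 1.348, -0.203], TCP at [0.55, 0, 0.242] pointing down, gripper open.
Joint ranges: [-3.14, 3.14], [-0.91, 2.08], [0.19, 2.58], [-1.22, 4.36], [0.22, 2.71], [-3.12, 3.12]. Speed limits (rad/s): [2.57, 2.57, 3.14, 3.14, 3.14, 3.14].

### API

Orientations are given as a unit quaternion [w, x, y, z].
In Python, from bench import * gives the robot as it stands. The module is installed in compiled form; this text tells all that it offers.
- The arm moves only by the shell command python3 -m creep 'ROWS' [FORCE]. ROWS is text: rows parted by semicolons, each of 7 numbers parted by spaces: the finger opening in cm, from 0 to 8.54, then the shift along the world's x, y, z in cm, then the turn, a rotation vector about the world's x, y, z in rad. A call has 1 to 20 rows; each row is the pose to reach, as a shift and turn from the pose commanded when the call began; what a row does not reach only later rows make up. A row lasts 1/8 s, in which the tool goes at most 62.5 mm and 10.7 degrees, less where a joint would pass 70% of its speed; a pose out of reach is approached as far as the arm can. A call with a gripper value outside its range is refused whole. The fingers move at their own pace and stop on an object; FORCE is the grip in N (left out, the last holds). Time passes only in rows, so rows that repeat a pose let the fingers close. It gives the time, the measured TCP pose, the force, the opening and the grip force at its end, in the units of the state.
- observe(): the state, without advancing time (a new reading comes with each control period).
- read_camera(name): name is "scene" or "side" or "wrist"; returns a dict with "pixels" (420x560x3 uint8, red, green, blue), "z_map" (420x560 float32, m along the optical axis (not along the pixel's ray), 0 where there is no reading), "intrinsics" (3x3 intrinsics, pixels), "cam_to_world" (4x4, takes a point from camera to world coordinates). Camera axes: x right, y down, z forward; pixel columns grow to the right and rows downward; lengths in m; the calibration is good to about 2 mm. A picture is of the moment at which its call begins.
- close_job(): hands the job in; it is judged then, once.
The state is a dict: "t": time; "q": joint angles; "dq": joint speeds; "joint_efforts": joint torques, N m; "tool_pos": TCP position; "orientation": TCP orientation; "force": force on the tool from outside, world axes, zero at the start; "ft_torque": the same for the moment, N m; "grip_width": opening from 0.0 (shut) to 1.0 (fully open); "finger_force": force on a finger pad.
Only numpy, scipy, OpenCV 4.12 (cv2) and the standard library are available. Lean on these libraries where they do the work, as an engineer would, in place of code of your own. Each camera call takes 0.05 s, during which the arm holds its last target. There are 200 camera calls.

### The job

Pick up the small grey parts bin by its raised grip plate and hang it on the slotted rail: tip it so that its upturned lip goes into the groove between the two slats, then swing it down until it hangs level with its back flat against the lower slat, and let go. Feel for the groove gently, since the thin slats bend if pushed hard, and leave the meter, the spray bottle and the cable gland where they are.

Things in the scene. Friction and masses are not known exactly. Their poses are not given: they have to be found in the camera images.
- bin_grip (a point): Centre of the grip plate of a loose grey plastic bin, 78 mm above the bin's underside, on its centre line. The grip plate stands down the bin's middle, 12 mm thick (y), 44 mm long (x), from the bin's floor to 95 mm above its underside; pinch it across y. Axes: x towards the bin's back (lip side), y across, z up out of the bin.
- bin: The bin: open box 80 (x) x 74 (y) x 50 mm high, walls 3 mm, 0.15 to 0.31 kg, upright on the bench at the start; origin at the centre of its underside, axes as bin_grip. Outer face of the back wall at x = 40. From its rim a tongue, 50 mm wide and 4 mm thick (z 46 to 50), runs back to x = 47.5 and carries the upturned lip. Hung, the tongue rests on the lower slat's top edge.
- bin_lip (a point): Middle of the top edge of the bin's upturned lip, at x = 46, z = 68 mm in the bin's frame; axes as the bin. The lip is 3 mm thick (x 44.5 to 47.5) and 50 mm wide, its top 22 mm above the tongue's underside. Too tall for the groove upright; with the bin tipped some 35 degrees, top leaning to the rail and front raised, the lip slides in along its own length with 2 mm to spare.
- groove_mark (a point): Mark fixed to the stand, 170 mm above the bench: mid-setting of the groove's lower edge, on the slats' front face, half-way along. Axes: x level, straight into the rail (its front looks to -x), y along the groove, z up. The height-adjustable slats are clamped, both together, so that the real lower edge lies anywhere from 25 mm below to 25 mm above this mark: find it by touch or sight.
- stand: Fixed stand, origin on the bench under groove_mark, same axes. Two thin steel slats, x 0 to 3, y -160 to 160: the lower 60 mm tall, then the groove, 14 mm high, then the upper slat, 18 mm tall. Open behind, but for clamps and posts beyond y = +-130 (245 mm tall). Slats hold firm; push them with less than 30 N. Foot plate x -40 to 120, 10 mm thick.
- meter: White hand-held meter lying on the bench, 110 x 62 x 26 mm; origin at the centre of its underside. Not to be moved.
- spray: White spray bottle, 68 mm diameter, 162 mm tall; origin at the centre of its underside. Not to be moved.
- gland: Black cable gland, 42 mm diameter and 42 mm tall; origin at the centre of its underside. Not to be moved.
Things that resemble listed ones, but are neither listed nor needed, are in the scene too. Of the things like the bin, leave any that is orange; of the rest the smaller one is meant.

How it is judged:
On the way:
1. the bin is tipped and its lip reaches in past the slats' front face (x of bin_lip in the frame of stand above 0.005 m and z of bin_lip in the frame of groove_mark between -0.02 and 0.065 m and angle between bin_grip's own z axis and vertical above 0.2 rad), for 0.1 s.
At the end, for the whole second after the job is handed in: The bin hangs on the rail by itself: the top of its lip is 3 to 12 mm behind the slats' front face and from 7 mm below to 52 mm above groove_mark, within 110 mm of the rail's middle, the bin level within 0.09 rad and square to the rail within 0.1 rad, at rest and released (x of bin_lip in the frame of stand between 0.003 and 0.012 m and z of bin_lip in the frame of groove_mark between -0.007 and 0.052 m and y of bin_lip in the frame of stand between -0.11 and 0.11 m and angle between bin_grip's own z axis and vertical below 0.09 rad and angle between the x axis of bin_grip and the x axis of stand, either way round below 0.1 rad and linear speed of bin below 0.01 m/s); the robot touches nothing.
It fails at once if the slats or stand were pushed with more than 30 N by the bin (contact force between bin and stand above 30 N).
It fails at once if the slats or stand were pushed with more than 30 N by the robot (contact force between any of the arm, the fingers and stand above 30 N).
It fails at once if the meter was moved by more than 15 mm (distance of meter from where it was at the start of the episode above 0.015 m).
It fails at once if the spray bottle was moved by more than 15 mm (distance of spray from where it was at the start of the episode above 0.015 m).
It fails at once if the cable gland was moved by more than 15 mm (distance of gland from where it was at the start of the episode above 0.015 m).
It also fails if it takes over 58 s, if anything falls off the work surface, if the arm or the gripper's body presses on something with over 40 N, if the wrist force passes 120 N, or if a joint passes its speed limit or range.

## Working session

There is one attempt and no reset: what is moved stays moved. The work goes in short steps, Python scripts to look and compute and a shell command to move; the robot and the scene stay as the last step left them, time stands still between calls to the robot, and variables do not carry over. Pictures are saved under pics/ and viewed, at most 10 in all, crops included, and the job is handed in when it is done.

```bash
mkdir -p pics
cat > h.py <<'E'
from bench import *
import numpy as np, cv2, pickle
def grab(n,tag):
    d=read_camera(n); pickle.dump(d,open(f'pics/{tag}.pkl','wb')); cv2.imwrite(f'pics/{tag}.png',d['pixels'][:,:,::-1]); return d
def cloud(d):
    z=d['z_map']; K=d['intrinsics']; v,u=np.mgrid[:z.shape[0],:z.shape[1]]
    p=np.stack([(u-K[0,2])/K[0,0]*z,(v-K[1,2])/K[1,1]*z,z,np.ones_like(z)],-1)@d['cam_to_world'].T
    P=p[...,:3]; P[z==0]=np.nan; return P
def load(t): return pickle.load(open(f'pics/{t}.pkl','rb'))
E
python3 - <<'E'
from h import *
a=grab('scene','s0');b=grab('side','d0')
print(a['cam_to_world'].round(3),b['cam_to_world'].round(3),a['intrinsics'])
print(observe())
im=np.hstack([a['pixels'],b['pixels']])[:,:,::-1]
E
```

```text
[[ 0.6    0.628 -0.497  0.976]
 [ 0.8   -0.476  0.365 -0.414]
 [-0.007 -0.616 -0.787  0.814]
 [ 0.     0.     0.     1.   ]] [[ 1.     0.009  0.016  0.54 ]
 [-0.007 -0.613  0.79  -0.781]
 [ 0.017 -0.79  -0.613  0.694]
 [ 0.     0.     0.     1.   ]] [[420.85661053   0.         277.08377626]
 [  0.         420.85661053 206.75110783]
 [  0.           0.           1.        ]]
{'t': 0.1, 'q': array([-2.02793782e-01,  2.59288160e-01,  1.53598749e+00,  2.32414944e-05,
        1.34800230e+00, -2.02782560e-01]), 'dq': array([-1.76024921e-03, -1.11260885e-03, -2.51401540e-03,  1.70529262e-04,
       -1.04852108e-03,  3.88469803e-05]), 'joint_efforts': array([ 3.02140717e-03, -4.46967566e+01, -2.91247433e+01, -1.80583206e-04,
        6.27233181e-03, -7.21271704e-05]), 'tool_pos': array([5.49538996e-01, 1.29630504e-04, 2.41542544e-01]), 'orientation': array([-7.09872478e-04,  7.07112320e-01,  7.07100740e-01, -4.54168632e-04]), 'force': array([-0.53280486, -0.07884924, -0.40285065]), 'ft_torque': array([ 0.01526145, -0.03019741, -0.00644201]), 'finger_force': 0.0, 'grip_width': 1.002565803683366}
```

View pics/s0.png

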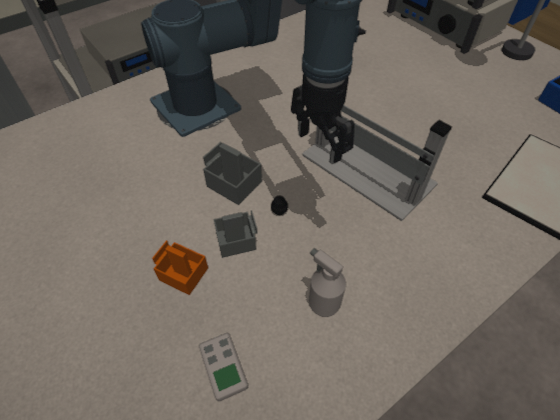

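View pics/d0.png

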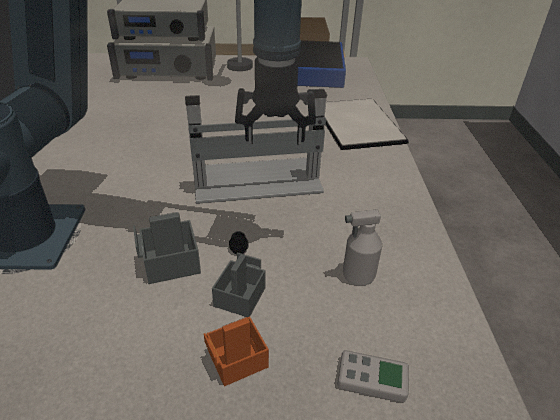

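Side view (`d0`): the candidates are a large grey bin (168,248), a small grey bin (239,285) and an orange bin (237,350). The same three sit at (232,173), (236,234) and (180,267) in the scene view. The small grey one fits: it isn't orange and it's the smaller of the rest. The rail is at (258,140) with its front facing the camera. I'll confirm with a crop and the depth data.

Run:
```python
from h import *
a=load('s0');b=load('d0')
c1=cv2.resize(a['pixels'][190:270,190:290],(500,400),interpolation=cv2.INTER_CUBIC)
c2=cv2.resize(b['pixels'][225:325,190:290],(400,400),interpolation=cv2.INTER_CUBIC)
im=np.hstack([c1,c2])[:,:,::-1]
im=cv2.resize(im,(800,356)); im=cv2.convertScaleAbs(im,alpha=1.7); cv2.imwrite('pics/crop0.png',im)
out=[]
for n,d in(('scene',a),('side',b)):
    P=cloud(d)
    lo=P.reshape(-1,3); ok=np.isfinite(lo[:,2]); lo=lo[ok]
    # heightmap segmentation
    m=(np.nan_to_num(P[...,2])>0.006)&(np.nan_to_num(P[...,2])<0.3)&(P[...,0]>0.25)&(P[...,0]<1.0)&(abs(P[...,1])<0.6)
    k,l,s,c=cv2.connectedComponentsWithStats(m.astype(np.uint8))
    for i in range(1,k):
        if s[i,4]>150:
            q=P[l==i]; print(n,c[i].round(),s[i,4],q.min(0).round(3),q.max(0).round(3),'top',np.median(q[q[:,2]>q[:,2].max()-.008],0).round(3))
    print(n,'bench z',np.nanmedian(P[300:400,300:320,2]))
```

```text
scene [383. 163.] 7627 [ 0.353 -0.014  0.006] [0.677 0.465 0.3  ] top [ 0.605 -0.009  0.296]
scene [302. 122.] 276 [ 0.476 -0.013  0.243] [0.508 0.013 0.3  ] top [ 0.491 -0.007  0.298]
scene [231. 172.] 2366 [ 0.27  -0.141  0.006] [ 0.404 -0.016  0.129] top [ 0.34  -0.08   0.125]
scene [529. 191.] 4005 [0.704 0.383 0.006] [0.928 0.6   0.02 ] top [0.803 0.482 0.015]
scene [279. 205.] 266 [ 0.457 -0.06   0.006] [ 0.497 -0.019  0.047] top [ 0.477 -0.039  0.043]
scene [236. 232.] 1368 [ 0.437 -0.222  0.006] [ 0.534 -0.12   0.1  ] top [ 0.486 -0.173  0.096]
scene [179. 265.] 1718 [ 0.435 -0.361  0.006] [ 0.543 -0.26   0.099] top [ 0.49  -0.311  0.096]
scene [326. 284.] 1851 [ 0.655 -0.144  0.006] [ 0.759 -0.077  0.167] top [ 0.717 -0.113  0.163]
scene [223. 367.] 2085 [ 0.653 -0.39   0.006] [ 0.771 -0.308  0.032] top [ 0.716 -0.35   0.027]
scene bench z 0.0011781395643127301
side [276. 150.] 12011 [ 0.351 -0.014  0.006] [0.953 0.6   0.3  ] top [ 0.515 -0.009  0.297]
side [362. 247.] 2293 [ 0.682 -0.146  0.006] [ 0.759 -0.093  0.165] top [ 0.715 -0.116  0.162]
side [167. 247.] 3244 [ 0.272 -0.142  0.006] [ 0.405 -0.018  0.128] top [ 0.34  -0.082  0.124]
side [238. 315.] 5156 [ 0.438 -0.363  0.006] [ 0.543 -0.027  0.098] top [ 0.489 -0.307  0.095]
side [374. 375.] 2692 [ 0.654 -0.392  0.006] [ 0.772 -0.309  0.032] top [ 0.714 -0.352  0.027]
side bench z 0.000923565743560173
```

View pics/crop0.png

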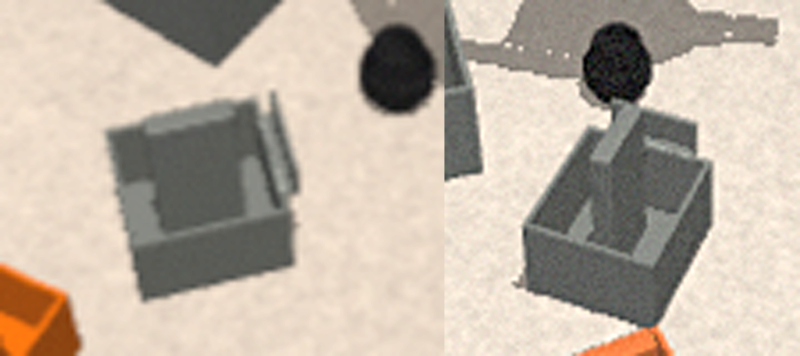

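The crop shows a small grey bin with the grip plate and the lip at its upper-right back edge. The gland (about 42 mm) is close behind it. Next I'll fit the bin's pose and the rail.

Run:
```python
from h import *
for n in('s0','d0'):
    P=cloud(load(n)).reshape(-1,3); P=P[np.isfinite(P[:,2])]
    B=P[(P[:,0]>.425)&(P[:,0]<.545)&(P[:,1]>-.228)&(P[:,1]<-.112)]
    B=B[~((B[:,0]-.477)**2+(B[:,1]+.039)**2<.03**2)]
    top=B[B[:,2]>.091]; lip=B[(B[:,2]>.056)&(B[:,2]<.074)]
    print(n,'plate top rect',cv2.minAreaRect(top[:,:2].astype(np.float32)*1000),len(top))
    al=B[(B[:,2]>.008)]; print(' all rect',cv2.minAreaRect(al[:,:2].astype(np.float32)*1000))
    rim=B[(B[:,2]>.045)&(B[:,2]<.056)];print(' rim rect',cv2.minAreaRect(rim[:,:2].astype(np.float32)*1000))
    c=np.median(top[:,:2],0); 
    far=lip[np.linalg.norm(lip[:,:2]-c,axis=1)>.032]; print(' lip mean',far.mean(0),len(far), 'lip max z',far[:,2].max())
    S=P[(P[:,1]>.1)&(P[:,1]<.5)&(P[:,0]>.3)&(P[:,0]<.75)&(P[:,2]<.3)]
    for z0 in np.arange(0.08,.26,.01):
        q=S[(abs(S[:,2]-z0)<.005)&(S[:,0]>.4)&(S[:,0]<.6)]
        if len(q)>10: print('  z',z0.round(2),len(q),q.min(0).round(3),q.max(0).round(3),np.median(q,0).round(3))
```

```text
s0 plate top rect ((484.9359130859375, -171.89219665527344), (43.896568298339844, 13.552702903747559), 68.71311950683594) 117
 all rect ((486.6050720214844, -168.4896240234375), (87.45712280273438, 77.40660095214844), 68.62870025634766)
 rim rect ((485.5667724609375, -168.9126434326172), (86.78185272216797, 76.46115112304688), 69.41053009033203)
 lip mean [ 0.50443647 -0.130621    0.06696802] 43 lip max z 0.07204288446720386
  z 0.1 79 [0.407 0.171 0.099] [0.6   0.203 0.105] [0.532 0.191 0.102]
  z 0.11 163 [0.411 0.171 0.105] [0.6   0.204 0.115] [0.543 0.192 0.11 ]
  z 0.12 151 [0.42  0.17  0.115] [0.6   0.203 0.125] [0.541 0.191 0.12 ]
  z 0.13 157 [0.477 0.181 0.125] [0.6   0.203 0.135] [0.539 0.192 0.13 ]
  z 0.14 158 [0.478 0.182 0.135] [0.6   0.204 0.145] [0.542 0.193 0.14 ]
  z 0.15 170 [0.44  0.178 0.145] [0.6   0.203 0.155] [0.539 0.192 0.15 ]
  z 0.16 153 [0.434 0.175 0.155] [0.6   0.204 0.162] [0.533 0.191 0.159]
  z 0.17 25 [0.441 0.177 0.173] [0.597 0.202 0.175] [0.526 0.19  0.174]
  z 0.18 242 [0.434 0.174 0.175] [0.6   0.204 0.185] [0.521 0.189 0.18 ]
  z 0.19 224 [0.4
[... 509 characters left out ...]
097] [0.598 0.201 0.105] [0.501 0.186 0.102]
  z 0.11 301 [0.402 0.165 0.105] [0.6   0.203 0.115] [0.496 0.184 0.11 ]
  z 0.12 295 [0.4   0.168 0.115] [0.599 0.203 0.125] [0.498 0.185 0.12 ]
  z 0.13 320 [0.4   0.167 0.125] [0.599 0.204 0.135] [0.495 0.184 0.13 ]
  z 0.14 290 [0.401 0.166 0.135] [0.599 0.204 0.145] [0.504 0.185 0.14 ]
  z 0.15 296 [0.4   0.166 0.145] [0.599 0.203 0.155] [0.508 0.185 0.15 ]
  z 0.16 170 [0.4   0.168 0.155] [0.598 0.205 0.162] [0.507 0.186 0.158]
  z 0.17 61 [0.401 0.17  0.172] [0.6   0.203 0.175] [0.481 0.184 0.174]
  z 0.18 287 [0.401 0.168 0.175] [0.599 0.203 0.185] [0.513 0.187 0.18 ]
  z 0.19 235 [0.4   0.167 0.185] [0.599 0.203 0.194] [0.509 0.185 0.189]
```

Run:
```python
from h import *
for n in('s0','d0'):
    P=cloud(load(n)); b=np.nanmedian(P[300:400,300:320,2])
    P=P.reshape(-1,3); P=P[np.isfinite(P[:,2])]
    S=P[(P[:,1]>.1)&(P[:,1]<.4)&(P[:,0]>.36)&(P[:,0]<.64)&(P[:,2]>.108)&(P[:,2]<.155)]
    k=np.ones(len(S),bool); A=[0,0]
    for i in range(12):
        A=np.polyfit(S[k,0],S[k,1],1); r=S[:,1]-np.polyval(A,S[:,0]); k=(r<.006-.0003*i)&(r>-.006+.0003*i) if i>1 else abs(r)<.03
    th=np.arctan(A[0]); print(n,'yaw deg',np.degrees(th),'y at .5',np.polyval(A,.5),k.sum(),'std',r[k].std())
    t=np.array([np.cos(th),np.sin(th)]); nn=np.array([-t[1],t[0]]); o=np.array([.5,np.polyval(A,.5)])
    Q=P[(P[:,2]>.03)&(P[:,2]<.26)]; s=(Q[:,:2]-o)@t; d=(Q[:,:2]-o)@nn
    m=(abs(d)<.0035)
    f=m&(abs(s)<.25); print(' s range slat', np.percentile(s[f&(Q[:,2]>.1)&(Q[:,2]<.155)],[0,.5,99.5,100]).round(4))
    z=Q[f&(abs(s)<.1),2]; h,e=np.histogram(z,np.arange(.09,.21,.002)); print(' ',[(round(x-b,4),c) for x,c in zip(e,h) if 1])
    m=(P[:,2]>.006)&(P[:,2]<.016); s=(P[:,:2]-o)@t; d=(P[:,:2]-o)@nn; m&=(abs(s)<.3)&(d>-.06)&(d<.15)
    print(' foot s',np.percentile(s[m],[.2,99.8]),'d',np.percentile(d[m],[.2,99.8]))
```

```text
s0 yaw deg 9.054797509099156 y at .5 0.18561599636042997 987 std 0.0011197821087410645
 s range slat [-0.0935 -0.0831  0.173   0.1737]
  [(np.float64(0.0888), np.int64(0)), (np.float64(0.0908), np.int64(0)), (np.float64(0.0928), np.int64(0)), (np.float64(0.0948), np.int64(0)), (np.float64(0.0968), np.int64(6)), (np.float64(0.0988), np.int64(29)), (np.float64(0.1008), np.int64(31)), (np.float64(0.1028), np.int64(28)), (np.float64(0.1048), np.int64(32)), (np.float64(0.1068), np.int64(32)), (np.float64(0.1088), np.int64(36)), (np.float64(0.1108), np.int64(26)), (np.float64(0.1128), np.int64(31)), (np.float64(0.1148), np.int64(29)), (np.float64(0.1168), np.int64(30)), (np.float64(0.1188), np.int64(31)), (np.float64(0.1208), np.int64(31)), (np.float64(0.1228), np.int64(31)), (np.float64(0.1248), np.int64(35)), (np.float64(0.1268), np.int64(25)), (np.float64(0.1288), np.int64(37)), (np.float64(0.1308), np.int64(22)), (np.float64(0.1328), np.int64(31)), (np.float64(0.1348), np.int64(31)), (np.float64(0.1368), np.int64(39)), (np.float64(0.1388), np.int64(30)), (np.float64(0.1408), np.int64(2
[... 2812 characters left out ...]
np.float64(0.1711), np.int64(29)), (np.float64(0.1731), np.int64(52)), (np.float64(0.1751), np.int64(61)), (np.float64(0.1771), np.int64(56)), (np.float64(0.1791), np.int64(51)), (np.float64(0.1811), np.int64(52)), (np.float64(0.1831), np.int64(58)), (np.float64(0.1851), np.int64(49)), (np.float64(0.1871), np.int64(65)), (np.float64(0.1891), np.int64(52)), (np.float64(0.1911), np.int64(8)), (np.float64(0.1931), np.int64(0)), (np.float64(0.1951), np.int64(0)), (np.float64(0.1971), np.int64(0)), (np.float64(0.1991), np.int64(0)), (np.float64(0.2011), np.int64(0)), (np.float64(0.2031), np.int64(0)), (np.float64(0.2051), np.int64(0))]
 foot s [-0.14221507  0.17352722] d [-0.04335497  0.11956017]
```

Both depth views agree on the rail:
- The groove spans z of about 0.160 to 0.1735.
- The front face runs through (0.515, 0.187), yawed 9°.
- The slat sizes check at 60/14/18 mm.

For the bin, the plate's top centre is (0.486,-0.1725), its heading is 68.5°, and the plate is 95 mm tall, which matches the text. I'll hover above it.

```bash
python3 -m creep '7 -2 -6 -1 0 0 -0.1; 6 -4 -12 -2 0 0 -0.25; 6 -6.4 -17.2 -4 0 0 -0.375; 6 -6.4 -17.2 -4 0 0 -0.375; 6 -6.4 -17.2 -4 0 0 -0.375; 6 -6.4 -17.2 -4 0 0 -0.375' 60
python3 - <<'E'
from h import *
d=grab('wrist','w1'); P=cloud(d)
m=(P[...,2]>.088)&(P[...,2]<.102); q=P[m][:,:2]; q=q[np.hypot(q[:,0]-.486,q[:,1]+.172)<.04]
print(len(q), cv2.minAreaRect(q.astype(np.float32)*1000), 'ztop',np.nanmax(P[m][:,2]))
s=observe();print(s['tool_pos'],s['orientation'],s['q'],s['grip_width'])
E
```

```text
t: 0.85
tool_pos: [0.4867, -0.1709, 0.2027]
orientation: [0.0, 0.826, 0.564, 0.0]
force: [-0.3, -0.3, 0.1]
grip_width: 0.702
finger_force: 0.0
873 ((484.07672119140625, -171.49221801757812), (44.11092758178711, 11.601561546325684), 68.86890411376953) ztop 0.10198949735876808
[ 0.48676035 -0.1707622   0.20275642] [3.03997330e-04 8.25811108e-01 5.63946652e-01 3.08110186e-04] [-5.54095674e-01  2.27986232e-01  1.67634380e+00  3.35294026e-04
  1.23645699e+00 -1.81723705e-01] 0.7013543162576694
```

View pics/w1.png

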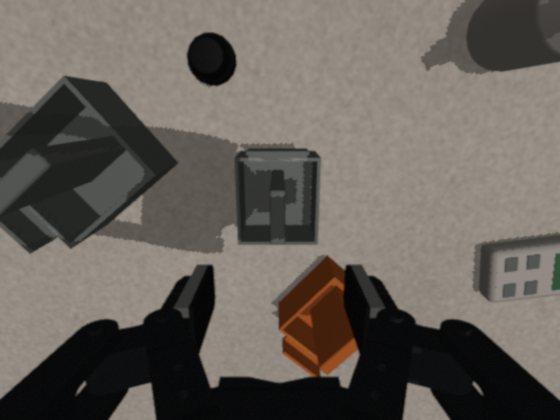

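The wrist view shows the small grey bin square between the fingers at (278,200): plate (278,205), lip at the top edge (278,152), gland (211,58) clear. The plate centre agrees within 2 mm across the three views, so I'll descend and grip.

```bash
python3 -m creep '6 -0.1 0 -4 0 0 0; 6 -0.1 0 -8 0 0 0; 6 -0.1 0 -11 0 0 0; 6 -0.1 0 -13.2 0 0 0; 6 -0.1 0 -13.2 0 0 0; 6 -0.1 0 -13.2 0 0 0; 0 -0.1 0 -13.2 0 0 0; 0 -0.1 0 -13.2 0 0 0; 0 -0.1 0 -13.2 0 0 0; 0 -0.1 0 -13.2 0 0 0; 0 -0.1 0 -13.2 0 0 0; 0 -0.1 0 -13.2 0 0 0; 0 -0.1 0 -13.2 0 0 0;0 -0.1 0 -13.2 0 0 0' 80
```

```text
t: 2.65
tool_pos: [0.4854, -0.1722, 0.0709]
orientation: [0.0, 0.827, 0.563, 0.0]
force: [-1.0, 0.8, 6.5]
grip_width: 0.125
finger_force: 78.8
```

```bash
cat > plan.py <<'E'
# max-clearance path of the bin section (mm, stand frame x into rail, z above groove lower edge) as tip goes to 0
import numpy as np
def dens(p): 
    p=np.array(p,float); o=[]
    for a,b in zip(p,np.roll(p,-1,0)): o.append(a+(b-a)*np.linspace(0,1,max(2,int(np.hypot(*(b-a))*3)),endpoint=False)[:,None])
    return np.vstack(o)
bin_=dens([(-40,0),(40,0),(40,46),(47.5,46),(47.5,68),(44.5,68),(44.5,50),(-40,50)])
rects=[(0,3,-60,0),(0,3,14,32)]; sl=[dens([(0,-60),(3,-60),(3,0),(0,0)]),dens([(0,14),(3,14),(3,32),(0,32)])]
brect=[(-40,40,0,50),(40,47.5,46,50),(44.5,47.5,46,68)]
def sd(P,r):
    dx=np.maximum(r[0]-P[:,0],P[:,0]-r[1]);dz=np.maximum(r[2]-P[:,1],P[:,1]-r[3])
    return np.where((dx<0)&(dz<0),np.maximum(dx,dz),np.hypot(np.maximum(dx,0),np.maximum(dz,0))).min()
def clear(th,lx,lz):  # lx,lz: lip mid top position (bin 46,68)
    c,s=np.cos(th),np.sin(th); R=np.array([[c,s],[-s,c]])
    B=(bin_-[46,68])@R.T+[lx,lz]
    d=min(sd(B,r) for r in rects)
    return min([d]+[sd((q-[lx,lz])@R+[46,68],r) for q in sl for r in brect])
E
python3 - <<'E'
from plan import *
# for each tip, map clearance over lip positions; follow connected from entry to hung
for deg in (45,40,35,30,25,20,15,10,5,0):
    g=[(clear(np.radians(deg),x,z),x,z) for x in np.arange(0,18,1.) for z in np.arange(2,28,1.)]
    b=[max([t for t in g if t[1]==x]) for x in np.arange(0,18,1.)]
    print(deg,[(int(x),int(z),round(float(c),1)) for c,x,z in b if c>0.2])
E
```

```text
45 [(0, 8, 4.2), (1, 9, 3.9), (2, 9, 3.4), (3, 10, 2.9), (4, 10, 2.7), (5, 11, 2.2), (6, 12, 2.0), (7, 13, 2.0), (8, 14, 2.0), (9, 15, 2.0), (10, 16, 2.0), (11, 17, 2.0), (12, 18, 2.0), (13, 19, 2.0), (14, 19, 2.4), (15, 20, 2.7), (16, 20, 2.4), (17, 19, 2.4)]
40 [(0, 9, 4.2), (1, 9, 3.5), (2, 10, 3.0), (3, 10, 2.6), (4, 11, 2.0), (5, 11, 1.7), (6, 12, 1.6), (7, 14, 1.6), (8, 15, 1.7), (9, 16, 1.8), (10, 17, 1.8), (11, 18, 1.6), (12, 19, 1.5), (13, 20, 2.2), (14, 21, 2.4), (15, 21, 3.0), (16, 21, 2.4), (17, 20, 2.4)]
35 [(0, 9, 3.7), (1, 10, 3.1), (2, 10, 2.6), (3, 11, 2.1), (4, 11, 1.5), (5, 12, 1.3), (6, 13, 1.0), (7, 15, 1.2), (8, 16, 1.1), (9, 18, 1.1), (10, 19, 1.2), (11, 20, 1.2), (12, 21, 1.9), (13, 21, 2.1), (14, 22, 2.9), (15, 22, 2.8), (16, 21, 2.7), (17, 21, 2.5)]
30 [(0, 10, 3.5), (1, 10, 2.6), (2, 11, 2.2), (3, 11, 1.4), (4, 12, 1.0), (5, 13, 0.7), (6, 15, 0.6), (7, 17, 0.5), (8, 18, 0.6), (9, 20, 0.7), (10, 21, 1.1), (11, 22, 1.4), (12, 22, 2.2), (13, 23, 2.7), (14, 23, 3.2), (15, 22, 3.1), (16, 22, 3.1), (17, 22, 2.3)]
25 [(0, 10, 2.7), (1, 11, 2.2), (2, 12, 1.4), (3, 12, 0.9), (4, 13, 0.4), (9, 22, 0.6), (10, 22, 1.4), (11, 23, 1.9), (12, 23, 2.6), (13, 24, 3.3), (14, 23, 3.0), (15, 24, 2.5), (16, 24, 1.6), (17, 25, 0.8)]
20 [(0, 11, 2.3), (1, 12, 1.5), (2, 12, 0.7), (8, 22, 0.5), (9, 23, 1.1), (10, 23, 2.0), (11, 24, 2.6), (12, 25, 3.2), (13, 25, 2.3), (14, 26, 1.7), (15, 26, 0.8)]
15 [(0, 12, 1.6), (1, 13, 0.7), (7, 22, 0.3), (8, 23, 1.0), (9, 23, 1.8), (10, 24, 2.6), (11, 27, 2.4), (12, 27, 1.4), (13, 27, 0.4)]
10 [(0, 13, 0.8), (7, 23, 0.9), (8, 24, 1.7), (9, 27, 1.8), (10, 27, 0.8)]
5 [(6, 23, 0.7), (7, 27, 1.4), (8, 27, 0.4)]
0 [(5, 27, 0.5)]
```

Gripped: opening about 10.7 mm, finger force 79 N. Next I'll lift, yaw to face the rail and stop about 15 cm in front of it.

```bash
python3 -m creep '0 0 0 2 0 0 0; 0 0 0 6 0 0 0; 0 0 0 11 0 0 0.05; 0 1 3 15 0 0 0.15; 0 2 7 18 0 0 0.27; 0 3.5 12 18 0 0 0.39; 0 4.8 17 18 0 0 0.5; 0 5.3 20 18 0 0 0.53; 0 5.3 21.1 18 0 0 0.53; 0 5.3 21.1 18 0 0 0.53; 0 5.3 21.1 18 0 0 0.53; 0 5.3 21.1 18 0 0 0.53; 0 5.3 21.1 18 0 0 0.53; 0 5.3 21.1 18 0 0 0.53'; python3 -c "
from h import *
print(observe()['q'].round(3))"
```

```text
t: 4.4
tool_pos: [0.538, 0.0386, 0.2503]
orientation: [0.0, 0.651, 0.759, -0.0]
force: [0.7, 0.8, -2.4]
grip_width: 0.131
finger_force: 78.2
[-0.135  0.234  1.547 -0.     1.36  -0.29 ]
```

```bash
python3 -m creep '0 0 0 0 -0.15 -0.024 0; 0 0 0 0 -0.3 -0.048 0; 0 0 0 0 -0.45 -0.071 0; 0 0 0 0 -0.6 -0.095 0; 0 0 0 0 -0.776 -0.122 0; 0 0 0 0 -0.776 -0.122 0; 0 0 0 0 -0.776 -0.122 0; 0 0 0 0 -0.776 -0.122 0; 0 0 0 0 -0.776 -0.122 0;0 0 0 0 -0.776 -0.122 0'
python3 - <<'E'
from h import *
s=observe();print(s['q'].round(3),s['tool_pos'],s['orientation'])
grab('side','d2');grab('scene','s2')
E
```

```text
t: 5.65
tool_pos: [0.5381, 0.0384, 0.2509]
orientation: [0.291, 0.601, 0.701, -0.248]
force: [0.2, 0.1, -1.5]
grip_width: 0.129
finger_force: 78.1
[ 0.312  0.374  1.608 -0.789  1.388  0.403] [0.53810999 0.03841364 0.25086511] [ 0.2909736   0.60140493  0.70145464 -0.24820932]
```

View pics/s2.png

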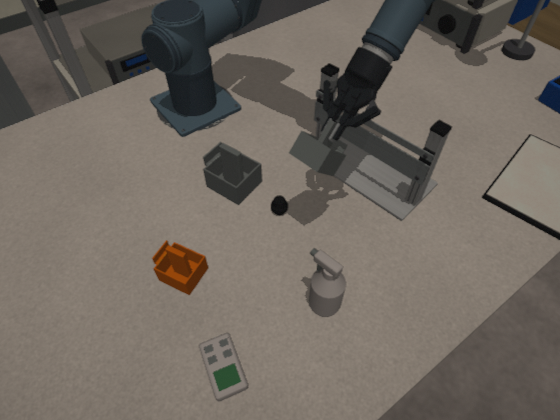

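View pics/d2.png

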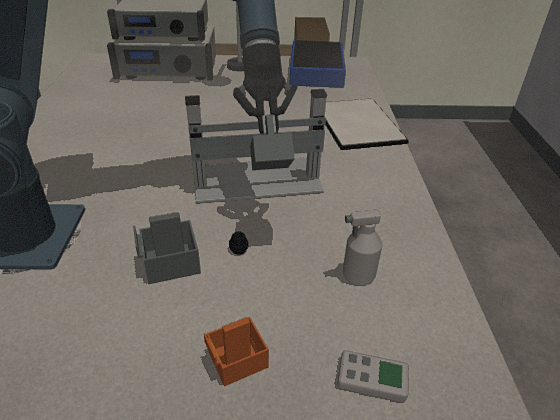

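The bin is held tipped about 45° at (320,150) in the scene view and (272,150) in the side view, with front and underside visible. I'll check its pose in the grip using the depth data.

```bash
cat > inhand.py <<'E'
from h import *
from scipy.spatial.transform import Rotation as Ro
def binpts(tag,pos,q,off=np.array([0,0,.0709])):
    R=Ro.from_quat(np.r_[q[1:],q[0]]).as_matrix()@np.diag([1,-1,-1])
    P=cloud(load(tag)).reshape(-1,3); P=P[np.isfinite(P[:,2])]
    return (P-pos)@R+off
E
python3 - <<'E'
from inhand import *
pos=np.array([0.53811,0.03841,0.25087]);q=[0.29097,0.601405,0.701455,-0.248209]
for t in('s2','d2'):
    B=binpts(t,pos,q)*1000
    B=B[(abs(B[:,0])<55)&(abs(B[:,1])<50)&(B[:,2]>-12)&(B[:,2]<56)]
    print(t,len(B),np.percentile(B,[1,99],axis=0).round(1).tolist())
    for nm,ax,val in(('under',2,0),('front',0,-40),('sideA',1,37),('sideB',1,-37),('rim',2,50)):
        o=[i for i in range(3) if i!=ax]; k=abs(B[:,ax]-val)<7
        k&=(abs(B[:,o[0]])<33)&((abs(B[:,o[1]]-(25 if o[1]==2 else 0)))<(20 if o[1]==2 else 33))
        if k.sum()<60: continue
        A=np.c_[B[k][:,o],np.ones(k.sum())]
        for _ in range(4):
            c=np.linalg.lstsq(A,B[k][:,ax],rcond=None)[0]; r=abs(B[k][:,ax]-A@c); 
            w=np.where(k)[0][r<2.5*max(np.median(r),.3)]; k=np.zeros(len(B),bool);k[w]=1; A=np.c_[B[k][:,o],np.ones(k.sum())]
        print(' ',nm,k.sum(),'slopes deg',np.degrees(c[:2]).round(1),'at centre',round(c[2]+(c[:2]@[0,25] if o[1]==2 else 0),1))
E
```

```text
s2 1473 [[-43.0, -37.5, 2.2], [44.4, 36.5, 54.8]]
  front 527 slopes deg [-0.2 -0.5] at centre -40.4
  sideB 236 slopes deg [ 0.1 -0.4] at centre -36.5
d2 1442 [[-43.7, -38.2, 0.3], [36.3, 35.0, 50.1]]
  under 235 slopes deg [0.  0.2] at centre 0.8
  front 582 slopes deg [0.1 1.2] at centre -40.8
  sideA 66 slopes deg [ 0.  -0.1] at centre 34.8
```

In-hand pose is nominal: angles are within about 1° and offsets within about 1 mm, including the cameras' +1 mm height bias. The bias-corrected groove lower edge is z ≈ 0.1587. I'll go to 10 mm in front of the upper slat to feel for its face.

```bash
python3 -m creep '0 -0.6 4 -1 0 0 0; 0 -1 7 -2.5 0 0 0; 0 -1.4 9.5 -3.4 0 0 0; 0 -1.6 10.5 -3.4 0 0 0; 0 -1.65 10.9 -3.4 0 0 0; 0 -1.65 10.9 -3.4 0 0 0; 0 -1.65 10.9 -3.4 0 0 0; 0 -1.65 10.9 -3.4 0 0 0;0 -1.65 10.9 -3.4 0 0 0'
python3 - <<'E'
from h import *
o=observe(); print(o['tool_pos'],o['orientation'],o['force'])
grab('side','d3');grab('scene','s3')
from inhand import *
t=np.radians(99);n=np.array([np.cos(t),np.sin(t)]);e=np.array([n[1],-n[0]])
for tag in('s3','d3'):
    P=cloud(load(tag)).reshape(-1,3);P=P[np.isfinite(P[:,2])]
    s=(P[:,:2]-[.5153,.1877])@e; d=(P[:,:2]-[.5153,.1877])@n
    for nm,lo,hi in(('low',.108,.15),('up',.177,.186)):
        for a,b in((-.12,-.06),(.06,.12)):
            k=(s>a)&(s<b)&(P[:,2]>lo)&(P[:,2]<hi)&(abs(d)<.008); print(tag,nm,a,k.sum(),'d mm',(np.median(d[k])*1000).round(2) if k.sum() else None)
E
```

```text
t: 6.88
tool_pos: [0.5216, 0.1477, 0.2164]
orientation: [0.291, 0.601, 0.702, -0.249]
force: [0.5, 0.0, -0.9]
grip_width: 0.13
finger_force: 78.4
[0.52155278 0.1476575  0.21643949] [ 0.29099429  0.60091574  0.70171401 -0.24863637] [ 0.50135683  0.04308137 -0.91195068]
s3 low -0.12 91 d mm 0.49
s3 low 0.06 349 d mm 0.57
s3 up -0.12 70 d mm 0.65
s3 up 0.06 87 d mm 0.48
d3 low -0.12 401 d mm 0.02
d3 low 0.06 369 d mm -0.3
d3 up -0.12 95 d mm -0.03
d3 up 0.06 83 d mm -0.15
```

Run:
```python
from h import *
im=load('s3')['pixels'][60:210,260:460]; cv2.imwrite('pics/c3.png',cv2.convertScaleAbs(cv2.resize(im[:,:,::-1],(800,600),interpolation=cv2.INTER_CUBIC),alpha=1.6))
```

```text
(no output)
```

View pics/c3.png

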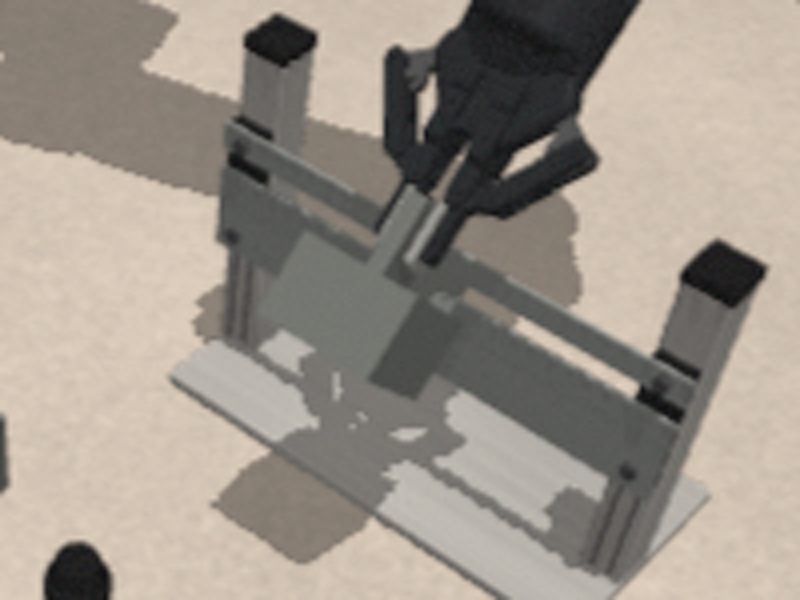

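The crop shows the bin at (340,300) with the lip just in front of the upper slat and the gripper above the rail, central between the posts. The face is at d ≈ 0 ± 0.5 mm, confirmed. Now I'll feel gently for the face.

```bash
python3 -m creep '0 -0.04 0.3 0 0 0 0; 0 -0.09 0.55 0 0 0 0; 0 -0.12 0.75 0 0 0 0;0 -0.12 0.75 0 0 0 0;0 -0.12 0.75 0 0 0 0'; for i in 1 2; do python3 -m creep '0 -0.01 0.08 0 0 0 0;0 -0.01 0.08 0 0 0 0;0 -0.01 0.08 0 0 0 0' | grep -E "pos|force:"; done
```

```text
t: 7.6
tool_pos: [0.5203, 0.1555, 0.2163]
orientation: [0.291, 0.601, 0.702, -0.249]
force: [-0.1, 0.6, -1.9]
grip_width: 0.127
finger_force: 78.3
tool_pos: [0.5202, 0.1563, 0.2163]
force: [0.2, -0.9, -2.9]
finger_force: 78.3
tool_pos: [0.5201, 0.1566, 0.2164]
force: [0.9, -4.5, -1.0]
finger_force: 78.0
```

Contact came at exactly the predicted place (4.5 N), so the model is accurate in x. I'll back off, drop to groove height and ease in to about 4 mm.

```bash
python3 -m creep '0 0.06 -0.4 0 0 0 0; 0 0.06 -0.4 -0.5 0 0 0; 0 0.06 -0.4 -1 0 0 0; 0 0.06 -0.4 -1.5 0 0 0; 0 0.06 -0.4 -1.5 0 0 0; 0 0.03 -0.2 -1.5 0 0 0; 0 0 0.05 -1.5 0 0 0; 0 0 0.05 -1.5 0 0 0; 0 -0.02 0.15 -1.45 0 0 0;0 -0.02 0.15 -1.45 0 0 0;0 -0.02 0.15 -1.45 0 0 0'; python3 -m creep '0 -0.01 0.1 0.05 0 0 0; 0 -0.03 0.2 0.15 0 0 0; 0 -0.03 0.2 0.15 0 0 0;0 -0.03 0.2 0.15 0 0 0'
```

```text
t: 9.72
tool_pos: [0.5199, 0.1586, 0.2018]
orientation: [0.291, 0.601, 0.702, -0.249]
force: [0.4, 0.4, -2.2]
grip_width: 0.129
finger_force: 78.3
t: 10.22
tool_pos: [0.5196, 0.1607, 0.2033]
orientation: [0.291, 0.601, 0.702, -0.249]
force: [-0.2, 0.2, -2.0]
grip_width: 0.129
finger_force: 78.3
```

```bash
python3 -m creep '0 -0.02 0.14 0.1 0 0 0; 0 -0.04 0.28 0.22 0 0 0; 0 -0.04 0.28 0.22 0 0 0;0 -0.04 0.28 0.22 0 0 0' | grep -E "pos|force"; python3 -m creep '0 -0.02 0.1 0.1 0 0 0; 0 -0.03 0.2 0.2 0 0 0; 0 -0.03 0.2 0.2 0 0 0;0 -0.03 0.2 0.2 0 0 0' | grep -E "pos|force"; python3 -m creep '0 -0.02 0.1 0.1 0 0 0; 0 -0.03 0.2 0.2 0 0 0; 0 -0.03 0.2 0.2 0 0 0;0 -0.03 0.2 0.2 0 0 0' | grep -E "pos|force"
```

```text
tool_pos: [0.5192, 0.1635, 0.2055]
force: [-0.5, -0.1, -2.1]
finger_force: 78.3
tool_pos: [0.5189, 0.1654, 0.2075]
force: [-0.9, 0.4, -1.9]
finger_force: 78.3
tool_pos: [0.5186, 0.1674, 0.2095]
force: [0.1, 0.9, -2.0]
finger_force: 78.3
```

Free so far, with the lip about 10 mm past the face. Next I'll compute the swing-down waypoints in move units.

```bash
python3 -m creep '0 -0.02 0.13 0.1 0 0 0; 0 -0.04 0.25 0.2 0 0 0; 0 -0.04 0.25 0.2 0 0 0;0 -0.04 0.25 0.2 0 0 0' | grep -E "pos|force";  python3 -m creep '0 -0.02 0.13 0.1 0 0 0; 0 -0.04 0.25 0.18 0 0 0; 0 -0.04 0.25 0.18 0 0 0;0 -0.04 0.25 0.18 0 0 0' | grep -E "pos|force"
python3 - <<'E'
from h import *
from plan import *
from scipy.spatial.transform import Rotation as Ro
o=observe(); p=o['tool_pos']; q=o['orientation']; z=-Ro.from_quat(np.r_[q[1:],q[0]]).as_matrix()[:,2]
n=np.array([np.cos(np.radians(99)),np.sin(np.radians(99))])
th0=np.arctan2(z[:2]@n,z[2]); d=(p[:2]-[.5153,.1877])@n*1000; h=(p[2]-.1587)*1000
f=lambda t:np.array([-46*np.cos(t)+2.9*np.sin(t),46*np.sin(t)+2.9*np.cos(t)])
print('tip',np.degrees(th0),'lip',np.array([d,h])-f(th0),'lat',np.degrees(np.arcsin(z[:2]@[n[1],-n[0]])))
for deg in (40,35,30,25,20,15,10,7,5,3,2,1,0):
    t=np.radians(deg); c,x,zz=max((clear(t,x,z),x,z) for x in np.arange(4.5,16,.5) for z in np.arange(18,28,.5))
    if deg<13:  # near end keep tongue low
        c,x,zz=max((min(clear(t,x,z),.7)-.02*z,x,z) for x in np.arange(4.5,11,.25) for z in np.arange(22,27,.25)); c=clear(t,x,zz)
    T=np.array([x,zz])+f(t)-[d,h]; a=th0-t
    print(deg,'lip',x,zz,'clr %.1f'%c,'row cm %.2f %.2f %.2f  turn %.3f %.3f'%(T[0]*n[0]/10,T[0]*n[1]/10,T[1]/10,.988*a,.156*a))
E
```

```text
tool_pos: [0.5182, 0.17, 0.2115]
force: [-0.4, -0.9, -1.3]
finger_force: 78.3
tool_pos: [0.5178, 0.1724, 0.2133]
force: [-0.7, -0.8, -1.6]
finger_force: 78.3
tip 45.00745255418848 lip [15.01330519 19.99622588] lat 0.04701699158376005
40 lip 15.0 21.0 clr 3.0 row cm 0.05 -0.29 -0.18  turn 0.086 0.014
35 lip 14.5 22.0 clr 3.1 row cm 0.09 -0.60 -0.38  turn 0.173 0.027
30 lip 15.5 22.0 clr 3.3 row cm 0.12 -0.73 -0.71  turn 0.259 0.041
25 lip 13.5 23.5 clr 3.7 row cm 0.18 -1.14 -0.90  turn 0.345 0.054
20 lip 12.0 25.0 clr 3.2 row cm 0.23 -1.46 -1.11  turn 0.431 0.068
15 lip 10.5 26.0 clr 2.6 row cm 0.28 -1.75 -1.39  turn 0.517 0.082
10 lip 9.25 22.0 clr 0.7 row cm 0.31 -1.98 -2.17  turn 0.604 0.095
7 lip 8.0 22.5 clr 0.8 row cm 0.34 -2.16 -2.36  turn 0.655 0.103
5 lip 7.25 22.5 clr 0.7 row cm 0.36 -2.26 -2.52  turn 0.690 0.109
3 lip 6.25 22.75 clr 0.9 row cm 0.38 -2.38 -2.65  turn 0.724 0.114
2 lip 6.0 22.75 clr 0.8 row cm 0.38 -2.41 -2.73  turn 0.742 0.117
1 lip 5.5 22.75 clr 0.8 row cm 0.39 -2.47 -2.81  turn 0.759 0.120
0 lip 5.25 22.75 clr 0.8 row cm 0.40 -2.50 -2.89  turn 0.776 0.123
```

```bash
python3 -m creep '0 0.05 -0.29 -0.18 0.086 0.014 0; 0 0.05 -0.29 -0.18 0.086 0.014 0; 0 0.09 -0.6 -0.38 0.173 0.027 0; 0 0.09 -0.6 -0.38 0.173 0.027 0; 0 0.14 -0.87 -0.64 0.259 0.041 0; 0 0.14 -0.87 -0.64 0.259 0.041 0;0 0.14 -0.87 -0.64 0.259 0.041 0' | grep -E "pos|force"; python3 -m creep '0 0.04 -0.27 -0.26 0.086 0.013 0; 0 0.04 -0.27 -0.26 0.086 0.013 0; 0 0.09 -0.59 -0.47 0.172 0.027 0; 0 0.09 -0.59 -0.47 0.172 0.027 0; 0 0.14 -0.88 -0.75 0.258 0.041 0;0 0.14 -0.88 -0.75 0.258 0.041 0;0 0.14 -0.88 -0.75 0.258 0.041 0' | grep -E "pos|force"; python3 -c "
from h import *
o=observe();print(o['t'],o['tool_pos'],o['orientation'],o['force'],o['ft_torque'])"
```

```text
tool_pos: [0.5189, 0.1638, 0.2066]
force: [0.5, -0.0, -1.2]
finger_force: 78.3
tool_pos: [0.5203, 0.1551, 0.1992]
force: [0.1, 0.4, -1.2]
finger_force: 78.3
14.475 [0.52032057 0.15512936 0.19920474] [ 0.09978533  0.6444628   0.75317668 -0.0862292 ] [ 0.07094725  0.37801734 -1.1555948 ] [ 0.28430524  0.05789752 -0.00435598]
```

```bash
python3 -c "
from plan import *
for d,x,z in((10,8.75,25),(7,7.75,24.5),(5,7,24),(3,6.25,23.5),(1.5,5.75,23),(0,5.25,22.75)):print(d,round(float(clear(np.radians(d),x,z)),2))"; python3 -m creep '0 0.02 -0.14 -0.24 0.043 0.007 0; 0 0.05 -0.28 -0.49 0.086 0.014 0; 0 0.05 -0.28 -0.49 0.086 0.014 0; 0 0.07 -0.43 -0.77 0.138 0.022 0; 0 0.07 -0.43 -0.77 0.138 0.022 0;0 0.07 -0.43 -0.77 0.138 0.022 0' | grep -E "pos|force"; python3 -m creep '0 0.02 -0.1 -0.21 0.035 0.005 0; 0 0.02 -0.1 -0.21 0.035 0.005 0;0 0.02 -0.1 -0.21 0.035 0.005 0' | grep -E "pos|force"
```

```text
10 1.72
7 1.29
5 1.12
3 0.99
1.5 0.85
0 0.75
tool_pos: [0.5212, 0.1509, 0.1917]
force: [0.5, 0.2, -1.7]
finger_force: 78.2
tool_pos: [0.5215, 0.1494, 0.1896]
force: [-0.9, -0.0, -1.8]
finger_force: 78.2
```

```bash
python3 -m creep '0 0.01 -0.1 -0.21 0.035 0.005 0; 0 0.01 -0.1 -0.21 0.035 0.005 0;0 0.01 -0.1 -0.21 0.035 0.005 0' | grep -E "pos|force"; python3 -m creep '0 0.01 -0.06 -0.16 0.026 0.004 0; 0 0.01 -0.06 -0.16 0.026 0.004 0;0 0.01 -0.06 -0.16 0.026 0.004 0' | grep -E "pos|force";  python3 -m creep '0 0.01 -0.06 -0.16 0.026 0.004 0; 0 0.01 -0.06 -0.16 0.026 0.004 0;0 0.01 -0.06 -0.16 0.026 0.004 0' | grep -E "pos|force"
python3 - <<'E'
from h import *
from inhand import Ro
o=observe();p=o['tool_pos'];q=o['orientation']; z=-Ro.from_quat(np.r_[q[1:],q[0]]).as_matrix()[:,2]
n=np.array([np.cos(np.radians(99)),np.sin(np.radians(99))]);print(o['t'],o['force'],o['ft_torque'],np.degrees(z[:2]@n))
print('lip',(p[:2]-[.5153,.1877])@n*1000+46,(p[2]-.1587)*1000-2.9)
d=grab('side','d4')
cv2.imwrite('pics/c4.png',cv2.convertScaleAbs(cv2.resize(d['pixels'][80:230,180:340,::-1],(640,600),interpolation=cv2.INTER_CUBIC),alpha=1.5))
E
```

```text
tool_pos: [0.5216, 0.1486, 0.1876]
force: [0.4, -0.3, -2.3]
finger_force: 78.2
tool_pos: [0.5217, 0.1479, 0.1859]
force: [0.0, -0.6, -1.5]
finger_force: 78.3
tool_pos: [0.5218, 0.1472, 0.1843]
force: [-0.6, -0.2, -1.3]
finger_force: 78.3
16.725 [-0.63670113 -0.21970883 -1.28909928] [ 9.71691300e-05 -2.60600703e-02  4.31433886e-02] -0.05620114051903903
lip 4.992409925458432 22.688953422538308
```

View pics/c4.png

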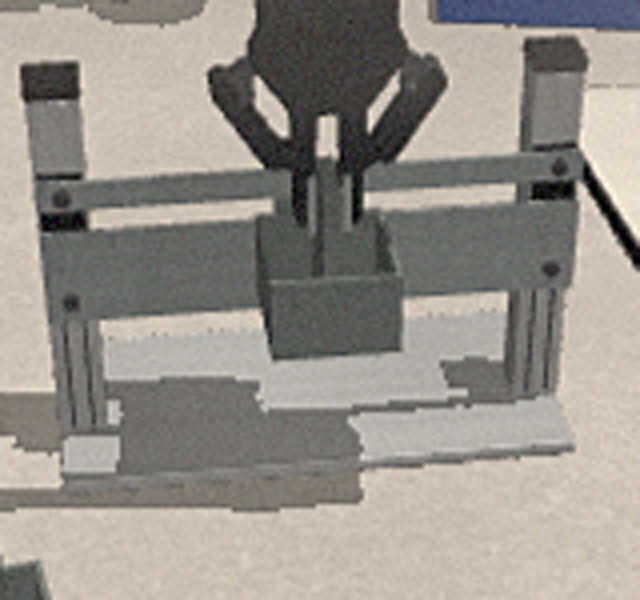

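The crop shows the bin level and square against the rail at (330,290), gripped, with no contact force. I'll lower it in small steps until the tongue bears on the slat.

```bash
for i in 1 2 3; do python3 -m creep '0 -0.01 0.03 -0.04 0 0 0;0 -0.01 0.03 -0.04 0 0 0;0 -0.01 0.03 -0.04 0 0 0' | grep -E "pos|force:"; done
```

```text
tool_pos: [0.5217, 0.1478, 0.1839]
force: [0.4, -0.2, -0.6]
finger_force: 78.3
tool_pos: [0.5216, 0.148, 0.1835]
force: [-0.9, 0.5, -2.1]
finger_force: 78.4
tool_pos: [0.5216, 0.148, 0.1834]
force: [-0.6, -2.4, 2.7]
finger_force: 78.8
```

Seated: about 4.5 N down on the edge and 2.4 N against the face. Now I'll release, then lift straight out.

```bash
python3 -m creep '1.6 0 0 0 0 0 0;1.6 0 0 0 0 0 0;2.5 0 0 0 0 0 0;4 0 0 0 0 0 0;5 0 0 0 0 0 0;5 0 0 0 0 0 0;5 0 0 0 0 0 0;5 0 0 0.5 0 0 0;5 0 0 1.5 0 0 0; 5 0 0 3 0 0 0; 5 0.1 -0.5 6 0 0 0; 5 0.3 -1 10 0 0 0; 5 0.3 -1 12 0 0 0;5 0.3 -1 12 0 0 0;5 0.3 -1 12 0 0 0;5 0.3 -1 12 0 0 0'
python3 - <<'E'
from h import *
d=grab('side','d5')
cv2.imwrite('pics/c5.png',cv2.convertScaleAbs(cv2.resize(d['pixels'][80:230,180:340,::-1],(640,600),interpolation=cv2.INTER_CUBIC),alpha=1.5))
P=cloud(d).reshape(-1,3);P=P[np.isfinite(P[:,2])]
n=np.array([np.cos(np.radians(99)),np.sin(np.radians(99))]);e=np.array([n[1],-n[0]])
s=(P[:,:2]-[.5153,.1877])@e*1000; x=(P[:,:2]-[.5153,.1877])@n*1000; z=P[:,2]*1000-159.7
k=(abs(s)<33)&(x<-70)&(x>-90)&(z>-38)&(z<0); A=np.c_[s[k],z[k],np.ones(k.sum())];c=np.linalg.lstsq(A,x[k],rcond=None)[0]
print('front',k.sum(),'yaw,tip deg',np.degrees(c[:2]),'x at mid',c[2]+c[1]*-20)
k=(abs(s)<6)&(x<0)&(x>-70)&(z>30)&(z<70);print('plate top',z[k].max() if k.sum() else None,'expect 49')
k=(abs(s)<25)&(x>2)&(x<12)&(z>10)&(z<40);print('lip max z',np.percentile(z[k],98) if k.sum() else None)
E
```

```text
t: 19.9
tool_pos: [0.5239, 0.1383, 0.3019]
orientation: [-0.001, 0.65, 0.76, -0.0]
force: [0.2, -0.8, -0.3]
grip_width: 0.584
finger_force: 0.0
front 414 yaw,tip deg [ 0.45566842 -2.03416465] x at mid -80.91262716351908
plate top 49.46282802228836 expect 49
lip max z 27.954599209726116
```

View pics/c5.png

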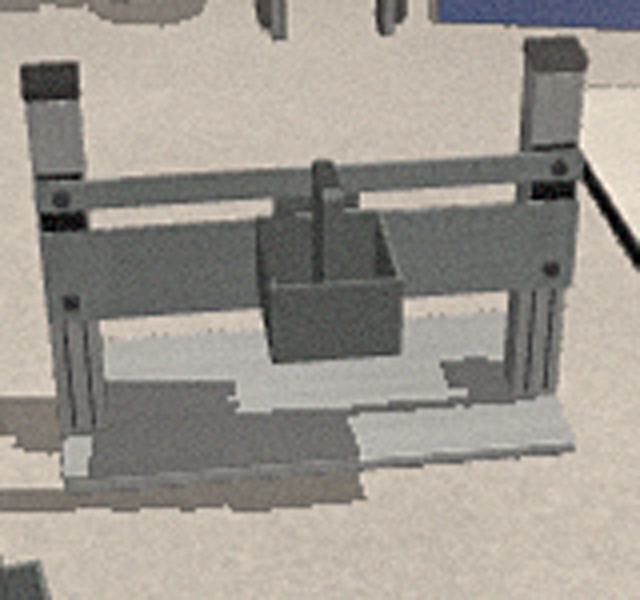

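The picture shows the bin hanging by itself on the rail at (330,290), level and square. Its grip plate (325,215) is free and the fingers are well clear above it. The measured pose matches the hung one, so I'll hand in.

```bash
python3 -c "
from bench import *
print(close_job())"
```

```text
the job is handed in; nothing more can be done
None
```

The small grey bin hangs level and square on the rail by its lip, released with the gripper clear of it; I handed the job in after about 20 s of robot time, and no verdict came back.

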